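# Hang a watch-case hanger in the notch between its neighbours

### The job

Take the tall-stemmed hanger with its polished ring off the loading post and hang it on the rack's bar between the two hangers already there, its ring on the same side as theirs. Let it down gently and feel along the bar for the notch in the dark clip, until its hook has dropped fully home in the notch, then let go; do not bear hard on the rack with it. Leave both neighbours hanging where they are, and do not disturb the tray, jar and screwdriver.

Things in the scene. Friction and masses are not known exactly. Their poses are not given: they have to be found in the camera images.
- hanger: Hanger to be hung, 110-180 g, on the loading post. Steel hook, an inverted U 12 mm wide (y): bridge 4 mm thick, slot between the legs 12 mm wide (x); -x leg 24 mm long, toe flared; +x leg 30 mm, to the ring. Origin: centre of the bridge's underside, which rests on the bar; x square to the bar, towards the ring; y along the bar; z up.
- hanger_ring (a point): Centre of the hanger's polished ring: 45 mm outside diameter, 9 mm thick, in the hanger's yz plane, 11 mm to +x of the hanger's origin and 48 mm below it (lowest point 71 mm below).
- hanger_stem (a point): Point on the hanger's grip stem, 46 mm above its origin. The stem is aluminium, square-edged, 10 mm thick (x), 16 mm wide (y), from 4 to 70 mm above the origin, centred on its z axis: grip it here from above. The neighbours have no stem.
- left: Neighbour hanging loose on the bar at the rack's +y side of the gap, 100 g; the same hook and ring, no stem (top 4 mm above its origin). Origin and axes as the hanger's: its origin lies on the bar's top, 59 to 63 mm from the bar's middle.
- left_ring (a point): Centre of the left neighbour's ring (45 mm outside diameter).
- right: The like neighbour at the rack's -y side of the gap, 59 to 63 mm from the bar's middle. Origin and axes as the left one's.
- right_ring (a point): Centre of the right neighbour's ring (45 mm outside diameter).
- rack: Fixed rack: black foot 100 x 300 x 12 mm, two posts 14 mm square at y = +-135 mm, between them a flat aluminium bar on edge along y, 8 mm thick (x), 25 mm high, open beneath, its top 130 mm above the table; a dark clip near its middle. Origin: centre of the foot's underside; x square to the bar, towards the side where the rings hang; z up.
- bar_mid (a point): Middle of the bar's top edge; axes as the rack's. A rigid clip lies there on the bar: two lips 6 mm high, 8 mm thick (x), each 23 mm long (y), and between them a notch 13.5 mm long, its floor the bar's top. The notch's middle is within 10 mm of this point along y, not measured: feel for it (the hook drops 6 mm) or look. Home in it, the hanger's origin is at this height.
- post: Fixed loading post: black foot 80 x 80 x 12 mm, upright aluminium plate 8 mm thick (x), 36 mm wide (y), its top 110 mm above the table; the hanger is hooked over it, with its yaw. Origin: centre of the foot's underside; z up.
- tray: Bystander: blue parts tray, 150 x 200 x 35 mm, with yellow insert and rings, on the table. Origin: centre of its underside.
- jar: Bystander: amber glass jar with black lid, 56 mm diameter, 75 mm high, on the table. Origin: centre of its underside.
- driver: Bystander: screwdriver, 160 mm long, lying on the table. Origin: underneath its middle.
There are look-alikes about, which are no part of the job. Leave any pink look-alike of the post alone.

How it is judged:
By the outcome, as a careful person would: the job done as asked, in the order asked, and still so for the second after the job is handed in, with the robot touching nothing.
It also fails if it takes over 70 s, if anything falls off the work surface, if the arm or the gripper's body presses on something with over 40 N, if the wrist force passes 120 N, or if a joint passes its speed limit or range.

### The arm

A 7-joint arm with a two-finger parallel gripper is mounted at the origin on the work surface. World frame = base frame: x ahead of the robot, y to its left, z up, the work surface at z = 0. Lengths are in m, angles in rad, forces in N, time in s.
With the tool pointing down it reaches from about 0.35 to 0.9 m from the base axis. Payload 8.1 kg.
Tool frame: the origin (TCP) lies at the very end of the fingers, on their centre line; the grasp point (between the pads) lies arm.grip_point_offset behind it (arm.grip_point_offset is the distance from the TCP to the grasp point, in m); z points along the fingers, y is the line along which they close (so a half turn about z gives the same grasp; the last joint's range is limited). The gripper opens to 92 mm and grips with 3 to 60 N. Pads are 19 mm wide; open, the fingers measure 130 mm over their backs; the gripper's body (75 mm by 190 mm) begins 47 mm behind the grasp point.
Start: joints at [1.159, 0.434, 0.025, 1.573, -0.012, 1.134, -0.075], TCP at [0.19, -0.595, 0.227] pointing down, gripper open.
Joint ranges: [-2.62, 2.62], [-0.44, 2.09], [-1.27, 1.32], [0.08, 2.57], [-1.32, 4.46], [0.12, 2], [-2.74, 2.74]. Speed limits (rad/s): [2.22, 2.22, 3.01, 3.01, 3.14, 3.14, 3.14].

### API

Orientations are given as a rotation vector (axis times angle).
In Python, from cell import arm gives the robot as it stands. The module is installed in compiled form; this text tells all that it offers.
- The arm moves only by the shell command python3 -m creep 'ROWS' [OPENING] [FORCE]. ROWS is JSON, a list of rows, each a list of 6 numbers: the shift along the tool's x, y, z scaled (see below), then the turn, a rotation vector about the tool's x, y, z scaled (see below). A call has 1 to 20 rows; each row shifts and turns the commanded pose from where the row before left it, along the tool's axes as they then stand; what a row does not reach is not made up. The controller multiplies each number of a shift by 0.4 m and each number of a turn by 120 degrees. A row lasts 1/12 s, in which the tool goes at most 41.7 mm and 7.16 degrees, less where a joint would pass 70% of its speed; a pose out of reach is approached as far as the arm can. A call with a number of a shift or a turn outside -1 to 1 is refused whole. A call with a gripper value outside its range is refused whole. OPENING is the closure, from -1 (fully open) to 1 (shut), set as the call begins (- or left out, the last holds). The fingers move at their own pace and stop on an object; FORCE is the grip in N (left out, the last holds). Time passes only in rows, so rows that do not move let the fingers close. It gives the time, the measured TCP pose, the force, the opening and the grip force at its end, in the units of the state.
- arm.observe(): the state, without advancing time (a new reading comes with each control period).
- arm.get_image(name): name is "side" or "top" or "wrist"; returns a dict with "frame" (400x640x3 uint8, red, green, blue), "intrinsics" (3x3 intrinsics, pixels), "rvec" (rotation vector, rad) and "tvec" (3), from world to camera coordinates, as OpenCV has them; the wrist camera has in their place "mount" (4x4, takes a point from camera to tool coordinates, whose origin is the TCP and whose axes are the flange's). Camera axes: x right, y down, z forward; pixel columns grow to the right and rows downward; lengths in m; the calibration is good to about 2 mm. A picture is of the moment at which its call begins: read the wrist's pose just before it. There is no depth.
- arm.sign_off(): hands the job in; it is judged then, once.
The state is a dict: "clock": time; "joints": joint angles; "dq": joint speeds; "joint_efforts": joint torques, N m; "position": TCP position; "ee_rot": TCP orientation; "force": force on the tool from outside, world axes, zero at the start; "ft_torque": the same for the moment, N m; "width": opening from 0.0 (shut) to 1.0 (fully open); "gripper_force": force on a finger pad.
Only numpy, scipy, OpenCV 4.12 (cv2) and the standard library are available. Lean on these libraries where they do the work, as an engineer would, in place of code of your own. Each camera call takes 0.05 s, during which the arm holds its last target. There are 200 camera calls.

## Working session

There is one attempt and no reset: what is moved stays moved. The work goes in short steps, Python scripts to look and compute and a shell command to move; the robot and the scene stay as the last step left them, time stands still between calls to the robot, and variables do not carry over. Pictures are saved under pics/ and viewed, at most 10 in all, crops included, and the job is handed in when it is done.

```bash
mkdir -p pics
cat > h.py <<'E'
import numpy as np,cv2,json
from cell import arm
from scipy.spatial.transform import Rotation as R
def cam(n):
    s=arm.observe(); im=arm.get_image(n); K=np.array(im["intrinsics"])
    if n=="wrist":
        T=np.eye(4);T[:3,:3]=R.from_rotvec(s["ee_rot"]).as_matrix();T[:3,3]=s["position"]
        M=T@np.array(im["mount"]); Rc=M[:3,:3].T; C=M[:3,3]
    else:
        Rc=cv2.Rodrigues(np.array(im["rvec"]))[0]; C=-Rc.T@np.array(im["tvec"]).ravel()
    return im["frame"],K,Rc,C
def ray(c,u,v):
    d=c[2].T@np.linalg.inv(c[1])@np.array([u,v,1.]); return c[3],d/np.linalg.norm(d)
def onz(c,u,v,z):
    C,d=ray(c,u,v); return C+d*(z-C[2])/d[2]
def proj(c,P):
    p=c[1]@c[2]@(np.array(P)-c[3]); return p[:2]/p[2]
def tri(r1,r2):
    A=np.stack([r1[1],-r2[1]],1); t=np.linalg.lstsq(A,r2[0]-r1[0],rcond=None)[0]
    a=r1[0]+t[0]*r1[1]; b=r2[0]+t[1]*r2[1]; return (a+b)/2,np.linalg.norm(a-b)
def save(n,f): cv2.imwrite("pics/"+n,f[:,:,::-1])
E
python3 - <<'E'
from h import *
s=arm.observe(); print(s, arm.grip_point_offset)
for n in("side","top"):
    c=cam(n); save(n+"0.png",c[0]); np.savez("/tmp/"+n,*c); print(n,c[3],c[1][0,0])
c=cam("wrist"); save("wrist0.png",c[0]); print(c[3],c[2])
E
```

```text
{'clock': 0.0, 'joints': array([ 1.15941439,  0.43525532,  0.02497422,  1.57408975, -0.0115967 ,
        1.13403562, -0.07511148]), 'dq': array([-0.00176479, -0.00044316,  0.00138493, -0.00061721,  0.0004319 ,
       -0.00104842,  0.0001083 ]), 'joint_efforts': array([ 1.34592028e-04, -6.67849231e+01,  9.85641740e-01, -3.14464009e+01,
       -6.02508523e-02,  4.25724720e-02,  1.63300879e-04]), 'position': array([ 0.1897199 , -0.59495929,  0.22592777]), 'ee_rot': array([-3.10266992e+00, -4.82738347e-01,  6.31476167e-04]), 'force': array([ 0.02129861,  0.33337195, -0.699747  ]), 'ft_torque': array([ 0.03102776, -0.00226377,  0.00905717]), 'gripper_force': 0.0, 'width': 0.9990838568124536} 0.0188
side [0.01754983 0.62636788 0.77327839] 444.8582531540172
top [ 0.37346297 -0.06951217  0.95647529] 381.78439726311836
[ 0.25804758 -0.574654    0.38374839] [[ 0.30388638 -0.95270702 -0.00154913]
 [-0.91929427 -0.29365476  0.26203992]
 [-0.25010218 -0.07820626 -0.96505579]]
```

View pics/top0.png

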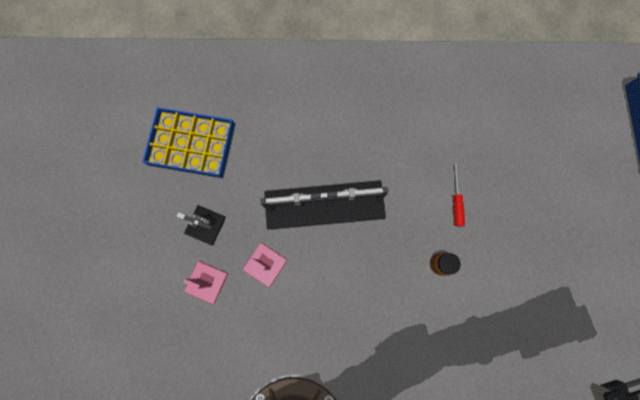

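View pics/side0.png

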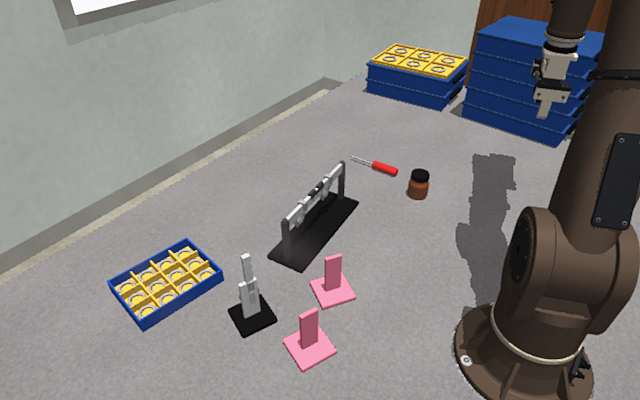

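Top view: black post and hanger at about (200,222), rack bar from (263,200) to (387,190) with clip near (324,195). The pink posts are decoys. Side view: hanger stem at (247,265), post foot (252,314). Next, enlarged crops.

Run:
```python
from h import *
t=np.load("/tmp/top.npz");s=np.load("/tmp/side.npz")
t=[t[k] for k in t];s=[s[k] for k in s]
def crop(f,x,y,w,h,W,H): return cv2.resize(f[y:y+h,x:x+w],(W,H),interpolation=cv2.INTER_CUBIC)
a=crop(t[0],255,170,140,70,800,400)           # x5.714
b=crop(t[0],165,195,70,52,270,200)  #3.857
c=crop(s[0],220,240,70,100,140,200) #2
d=crop(s[0],260,150,110,60,370,200)
e=np.zeros((200,800,3),np.uint8); e[:,:270]=b; e[:,280:420]=c; e[:,430:800]=d
save("crop.png",np.vstack([a,e]))
# foot outlines
for nm,c in(("top",t),("side",s)):
    m=(c[0].max(2)<45).astype(np.uint8)
    for q in cv2.findContours(m,0,1)[0]:
        if cv2.contourArea(q)>250: 
            r=cv2.minAreaRect(q); print(nm,r, [np.round(onz(c,*p,.012)[:2],3).tolist() for p in cv2.boxPoints(r)])
```

```text
top ((620.0, 390.0), (18.0, 38.0), 90.0) [[0.134, -0.707], [0.136, -0.793], [0.098, -0.788], [0.095, -0.702]]
top ((447.9500427246094, 262.8500061035156), (19.922346115112305, 20.871028900146484), 71.56504821777344) [[0.41, -0.335], [0.427, -0.384], [0.382, -0.397], [0.365, -0.349]]
top ((204.8656005859375, 224.8787078857422), (30.462230682373047, 30.233190536499023), 23.629377365112305) [[0.457, 0.283], [0.527, 0.258], [0.498, 0.185], [0.428, 0.211]]
top ((325.5370788574219, 210.81329345703125), (24.804338455200195, 121.68150329589844), 84.76252746582031) [[0.533, 0.089], [0.567, -0.215], [0.504, -0.22], [0.471, 0.081]]
top ((322.9344482421875, 188.7786865234375), (5.522679805755615, 114.70878601074219), 84.80557250976562) [[0.566, 0.086], [0.598, -0.202], [0.583, -0.203], [0.552, 0.084]]
side ((493.4662170410156, 343.95269775390625), (73.0035171508789, 40.10543441772461), 54.462318420410156) [[0.125, 0.015], [0.093, -0.083], [-0.02, 0.007], [0.013, 0.09]]
side ((252.30001831054688, 315.10003662109375), (32.64659118652344, 39.80200958251953), 63.43495178222656) [[0.528, 0.263], [0.5
[... 500 characters left out ...]
[0.565, 0.096], [0.615, -0.286], [0.489, -0.233], [0.465, 0.117]]
side ((620.11767578125, 181.5294189453125), (38.32062530517578, 99.4395980834961), 14.03624439239502) [[-0.027, -0.481], [0.012, -1.079], [-0.099, -1.082], [-0.109, -0.498]]
side ((550.8009033203125, 74.03425598144531), (32.957977294921875, 37.69889831542969), 88.36341857910156) [[0.434, -1.599], [0.297, -1.716], [0.207, -1.329], [0.326, -1.23]]
side ((598.6344604492188, 117.0923080444336), (51.82223129272461, 239.81016540527344), 19.212671279907227) [[0.089, -0.411], [0.327, -3.092], [0.025, -2.816], [-0.026, -0.417]]
side ((564.5, 19.0), (38.0, 35.0), 90.0) [[0.653, -2.714], [0.471, -2.844], [0.308, -2.041], [0.452, -1.937]]
```

View pics/crop.png

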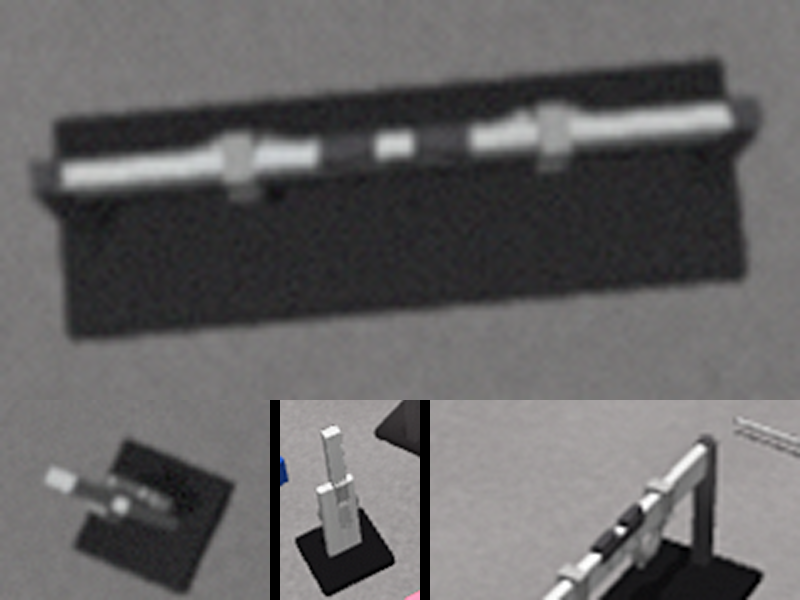

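The crop shows the clip at (318–470,145) with the bright notch at (375–413,145), and neighbours at (238,165) and (553,135). The hanger stem leans away from the camera with its top at (60,480), and its ring appears to be on the plate's far (+x) side. I'll triangulate these points.

Run:
```python
from h import *
t=np.load("/tmp/top.npz");s=np.load("/tmp/side.npz")
t=[t[k] for k in t];s=[s[k] for k in s]
T=lambda x,y:(255+x/5.714-.5,170+y/5.714-.5)
print("stem tri",tri(ray(t,180.0,215.2),ray(s,245,256)))
st=onz(t,180.0,215.2,.180);print("stem z.18",st)
print("foot",onz(t,204.9,224.9,.012),onz(s,252.3,315.1,.012))
print("notch",onz(t,*T(394,145),.130),"clip",onz(t,*T(318,153),.136),onz(t,*T(470,138),.136))
for n,p in(("L",(238,152)),("R",(553,122))): print(n,onz(t,*T(*p),.134))
a,b=onz(t,*T(62,175),.13),onz(t,*T(735,113),.13);print("bar ends",a,b,(a+b)/2,np.linalg.norm(a-b),np.degrees(np.arctan2(-(a-b)[0],(a-b)[1])))
# foot corners
c=[onz(t,*T(*p),.012) for p in((55,118),(720,60),(745,275),(70,338))]
print(np.round(c,3),np.mean(c,0)); print(np.degrees(np.arctan2(-(c[0]-c[1])[0],(c[0]-c[1])[1])))
z=arm.observe(); Rm=R.from_rotvec(z["ee_rot"]); print(Rm.as_matrix())
g=np.array([.44,.19,.28]);print("goal tool shift",Rm.inv().apply(g-z["position"]))
```

```text
stem tri (array([0.47888825, 0.23470153, 0.17702442]), np.float64(0.0012130805208284798))
stem z.18 [0.47796999 0.23316826 0.18      ]
foot [0.47731312 0.23412095 0.012     ] [0.47507721 0.24177795 0.012     ]
notch [ 0.5356979  -0.06149979  0.13      ] clip [ 0.53088687 -0.03250217  0.136     ] [ 0.53776389 -0.09062876  0.136     ]
L [ 0.53112091 -0.00164786  0.134     ]
R [ 0.54499355 -0.12249176  0.134     ]
bar ends [0.52165802 0.06637022 0.13      ] [ 0.55059694 -0.19293342  0.13      ] [ 0.53612748 -0.0632816   0.13      ] 0.26091346902315554 6.367996474080388
[[ 0.568  0.09   0.012]
 [ 0.6   -0.204  0.012]
 [ 0.504 -0.214  0.012]
 [ 0.471  0.079  0.012]] [ 0.53571789 -0.06234264  0.012     ]
6.086436565891041
[[ 9.52713288e-01  3.03870308e-01 -4.76466593e-04]
 [ 3.03870655e-01 -9.52712686e-01  1.07831587e-03]
 [-1.26267592e-04 -1.17211008e-03 -9.99999305e-01]]
goal tool shift [ 0.47693951 -0.67200152 -0.05314226]
```

```bash
R='[0.0548,-0.0732,-0.0077,0,0,0]'; python3 -m creep '[[0.0548,-0.0732,-0.0077,0,0,0],[0.0548,-0.0732,-0.0077,0,0,0],[0.0548,-0.0732,-0.0077,0,0,0],[0.0548,-0.0732,-0.0077,0,0,0],[0.0548,-0.0732,-0.0077,0,0,0],[0.0548,-0.0732,-0.0077,0,0,0],[0.0548,-0.0732,-0.0077,0,0,0],[0.0548,-0.0732,-0.0077,0,0,0],[0.0548,-0.0732,-0.0077,0,0,0],[0.0548,-0.0732,-0.0077,0,0,0],[0.0548,-0.0732,-0.0077,0,0,0],[0.0548,-0.0732,-0.0077,0,0,0]]'; python3 -c "
from h import *;print(arm.observe()['joints'])"
```

```text
clock: 1.15
position: [0.3338, -0.179, 0.2639]
ee_rot: [3.104, 0.483, 0.0]
force: [0.6, 0.1, 0.2]
width: 1.0
gripper_force: 0.0
[ 0.64282935  0.00920902 -0.29070441  2.03634086  0.00340329  1.09620107
 -0.91162511]
```

```bash
python3 -m creep '[[0.0548,-0.0732,-0.0077,0,0,0],[0.0548,-0.0732,-0.0077,0,0,0],[0.0548,-0.0732,-0.0077,0,0,0],[0.0548,-0.0732,-0.0077,0,0,0],[0.0548,-0.0732,-0.0077,0,0,0],[0.0548,-0.0732,-0.0077,0,0,0],[0.0548,-0.0732,-0.0077,0,0,0],[0.0548,-0.0732,-0.0077,0,0,0],[0.0548,-0.0732,-0.0077,0,0,0],[0.0548,-0.0732,-0.0077,0,0,0],[0.0548,-0.0732,-0.0077,0,0,0],[0.0548,-0.0732,-0.0077,0,0,0]]'
python3 -m creep '[[0,0,0,0,0,-0.0595],[0,0,0,0,0,-0.0595],[0,0,0,0,0,-0.0595],[0,0,0,0,0,-0.0595],[0,0,0,0,0,-0.0595],[0,0,0,0,0,-0.0595],[0,0,0,0,0,-0.0595],[0,0,0,0,0,-0.0595],[0,0,0,0,0,-0.0595],[0,0,0,0,0,-0.0595],[0,0,0,0,0,-0.0595],[0,0,0,0,0,-0.0595],[0,0,0,0,0,-0.0595],[0,0,0,0,0,-0.0595],[0,0,0,0,0,-0.0595],[0,0,0,0,0,-0.0595],[0,0,0,0,0,-0.0595],[0,0,0,0,0,-0.0595],[0,0,0,0,0,-0.0595],[0,0,0,0,0,-0.0595]]'
python3 -m creep '[[0,0,0,0,0,0],[0,0,0,0,0,0]]'
python3 - <<'E'
from h import *
s=arm.observe();print(s['joints'],s['position']);m=R.from_rotvec(s['ee_rot']).as_matrix();print(m,np.degrees(np.arctan2(m[1,0],m[0,0])))
c=cam("wrist");save("w1.png",c[0]);np.savez("/tmp/w1",*c);print(proj(c,[.478,.234,.18]),proj(c,[.478,.234,.11]))
E
```

```text
clock: 2.15
position: [0.4779, 0.2354, 0.3006]
ee_rot: [3.104, 0.482, -0.0]
force: [1.5, -0.9, -0.1]
width: 1.002
gripper_force: 0.0
clock: 3.82
position: [0.4776, 0.2336, 0.3003]
ee_rot: [-0.523, -3.097, 0.001]
force: [0.1, 0.7, -0.3]
width: 1.0
gripper_force: 0.0
clock: 3.98
position: [0.4776, 0.2337, 0.3004]
ee_rot: [-0.539, -3.095, 0.0]
force: [-0.4, -0.6, -0.1]
width: 0.998
gripper_force: 0.0
[ 0.2801538   0.47652717 -1.20707195  1.62347201  0.45340348  1.35986971
  0.23840478] [0.4775934  0.23370711 0.30035102]
[[-9.41204988e-01  3.37835503e-01 -5.86975143e-04]
 [ 3.37835602e-01  9.41205132e-01 -7.56437734e-05]
 [ 5.26908865e-04 -2.69497397e-04 -9.99999825e-01]] 160.25493517784813
[320.86123096 189.47317894] [320.7226916  172.73723845]
```

View pics/w1.png

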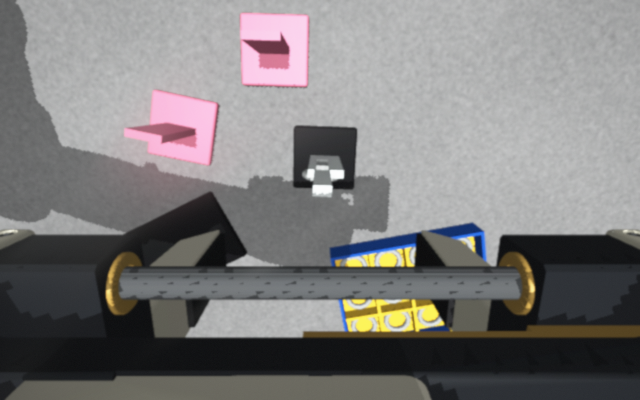

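Wrist view: the stem top is at about (321,188) against a predicted (321,189), square to the image, so position and yaw are both right. Descending.

```bash
python3 -m creep '[[0,0,0.0625,0,0,0],[0,0,0.0625,0,0,0],[0,0,0.0625,0,0,0],[0,0,0.0625,0,0,0],[0,0,0.0625,0,0,0],[0,0,0.04,0,0,0],[0,0,0.03,0,0,0],[0,0,0.025,0,0,0],[0,0,0,0,0,0],[0,0,0,0,0,0]]'
python3 - <<'E'
from h import *
s=arm.observe();print(s['joints'],s['position'],s['force'])
c=cam("wrist");save("w2.png",c[0][100:400,170:470]);print(proj(c,[.478,.234,.18]),proj(c,[.478,.234,.156]))
E
```

```text
clock: 4.87
position: [0.4777, 0.2341, 0.1379]
ee_rot: [-0.534, -3.096, -0.0]
force: [-0.2, 0.6, 0.4]
width: 0.998
gripper_force: 0.0
[ 0.18701878  0.62306228 -1.08205393  1.84900371  0.63062164  1.06263901
  0.08416177] [0.47771044 0.23412219 0.13791287] [-0.19514261  0.56255423  0.44858673]
[320.62411927 295.71231807] [320.52840118 266.27120016]
```

View pics/w2.png

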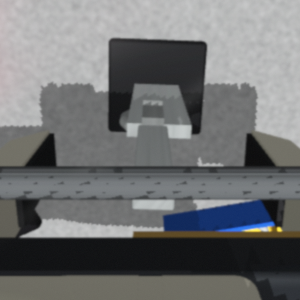

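The stem (crop x≈152) is centred between the fingers. Closing.

```bash
python3 -m creep '[[0,0,0,0,0,0],[0,0,0,0,0,0],[0,0,0,0,0,0],[0,0,0,0,0,0],[0,0,0,0,0,0],[0,0,0,0,0,0],[0,0,0,0,0,0],[0,0,0,0,0,0],[0,0,0,0,0,0],[0,0,0,0,0,0],[0,0,0,0,0,0],[0,0,0,0,0,0]]' 1 30
python3 -m creep '[[0,0,-0.01,0,0,0],[0,0,-0.01,0,0,0],[0,0,-0.02,0,0,0],[0,0,-0.03,0,0,0],[0,0,-0.05,0,0,0],[0,0,-0.05,0,0,0],[0,0,-0.05,0,0,0],[0,0,-0.05,0,0,0],[0,0,-0.03,0,0,0],[0,0,0,0,0,0],[0,0,0,0,0,0]]'
python3 - <<'E'
from h import *
s=arm.observe();print(s['joints'],s['position'],s['force'])
c=cam("side");np.savez("/tmp/s2",*c);a=c[0][150:350,200:400]
d=cam("top");np.savez("/tmp/t2",*d);b=d[0][150:250,140:240]
save("lift.png",np.hstack([cv2.resize(a,(400,400),interpolation=2),cv2.resize(b,(400,400),interpolation=2)]))
E
```

```text
clock: 5.92
position: [0.4776, 0.234, 0.1377]
ee_rot: [0.532, 3.096, 0.0]
force: [1.1, 3.6, -2.6]
width: 0.177
gripper_force: 9.7
clock: 6.83
position: [0.4778, 0.2339, 0.258]
ee_rot: [0.533, 3.095, 0.0]
force: [0.5, -0.1, -1.7]
width: 0.174
gripper_force: 30.0
[ 0.25897679  0.50260475 -1.17247433  1.69281387  0.48384026  1.27364199
  0.21356466] [0.4778109  0.23391145 0.25803166] [ 0.53413437 -0.05293963 -1.67000636]
```

View pics/lift.png

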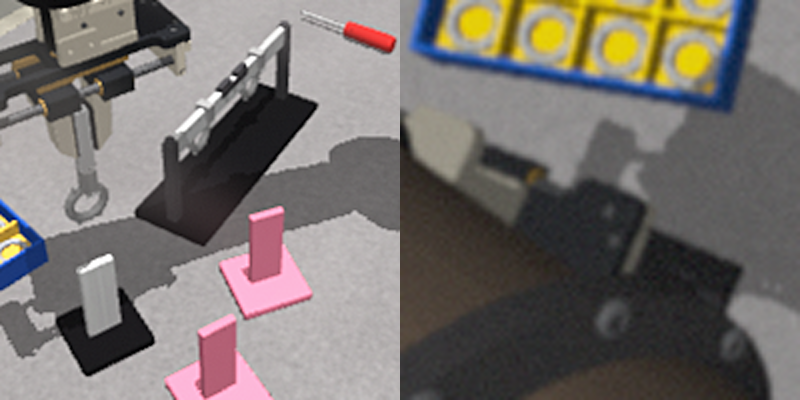

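Grasped and lifted: opening 16 mm, about 1.7 N, ring at (243,250) in the full side frame. Now zooming in on the neighbours to settle which side their rings are on, and checking the held ring by projection.

Run:
```python
from h import *
L=lambda n:[np.load(n)[k] for k in np.load(n)]
s=L("/tmp/s2.npz")
a=s[0][155:255,270:350]; save("z1.png",cv2.resize(a,(480,600),interpolation=2))
o=np.array([.478,.234,.231]);x=np.array([.941,-.338,0])
print("ring +x",proj(s,o+.011*x-[0,0,.048]),"ring -x",proj(s,o-.011*x-[0,0,.048]))
xr=np.array([.994,.109,0]);yr=np.array([-.109,.994,0]);b=np.array([.536,-.0625,.13])
for k in(.061,-.061):
  for q in(.011,-.011):
    p=proj(s,b+k*yr+q*xr-[0,0,.048]);print(k,q,p,(p-[270,155])*6)
```

```text
ring +x [242.98540063 250.31982379] ring -x [248.25700811 257.33852063]
0.061 0.011 [299.36359872 216.69616099] [176.18159234 370.17696593]
0.061 -0.011 [307.18414389 219.70972664] [223.10486332 388.25835984]
-0.061 0.011 [324.5196106  190.30748499] [327.11766359 211.84490996]
-0.061 -0.011 [331.96885641 192.89471771] [371.81313845 227.36830625]
```

View pics/z1.png

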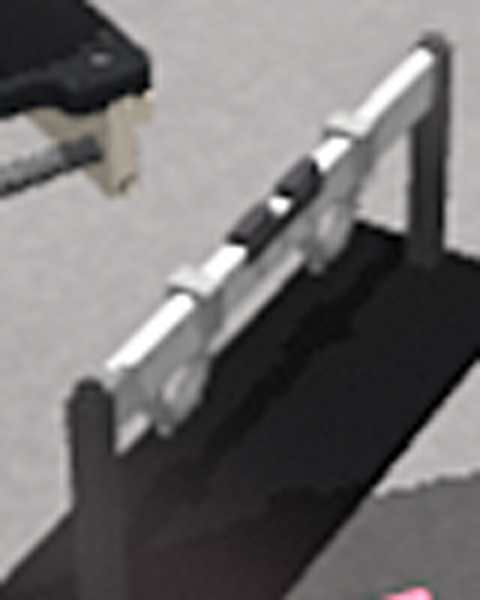

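Neighbour rings are on +x (seen at (180,385) and (328,225), predicted +x at (176,370) and (327,212)). The held ring also matches +x. Carrying it to above the bar.

```bash
python3 -m creep '[[0,0,-0.03,0,0,0],[0,0,-0.02,0,0,0],[-0.0322,-0.0538,0,0,0,0],[-0.0322,-0.0538,0,0,0,0],[-0.0322,-0.0538,0,0,0,0],[-0.0322,-0.0538,0,0,0,0],[-0.0322,-0.0538,0,0,0,0],[-0.0322,-0.0538,0,0,0,0],[-0.0322,-0.0538,0,0,0,0],[-0.0322,-0.0538,0,0,0,0],[-0.0322,-0.0538,0,0,0,0],[-0.0322,-0.0538,0,0,0,0],[-0.0322,-0.0538,0,0,0,0],[-0.0322,-0.0538,0,0,0,0]]'
python3 -m creep '[[0,0,0,0,0,-0.0432],[0,0,0,0,0,-0.0432],[0,0,0,0,0,-0.0432],[0,0,0,0,0,-0.0432],[0,0,0,0,0,-0.0432],[0,0,0,0,0,0],[0,0,0,0,0,0],[0,0,0,0,0,0]]'
python3 - <<'E'
from h import *
s=arm.observe();print(s['joints'],s['position'],s['force'],s['ft_torque'])
m=R.from_rotvec(s['ee_rot']).as_matrix();print(np.degrees(np.arctan2(m[1,0],m[0,0])))
c=cam("wrist");np.savez("/tmp/w3",*c);save("w3.png",c[0])
for P in([.536,-.0625,.13],[.5357,-.0615,.13],[.5310,-.0325,.136],[.5378,-.0906,.136]):print(proj(c,P))
E
```

```text
clock: 8.1
position: [0.5373, -0.0623, 0.2783]
ee_rot: [0.532, 3.096, 0.0]
force: [-0.4, 0.1, -1.7]
width: 0.172
gripper_force: 30.0
clock: 8.77
position: [0.5371, -0.0611, 0.2779]
ee_rot: [-0.171, 3.137, 0.0]
force: [-0.0, 0.3, -2.2]
width: 0.174
gripper_force: 30.0
[ 0.83950305  0.52475141 -1.22301004  1.64028905  0.50528483  1.3380963
  1.21829675] [ 0.53714173 -0.0610686   0.27789672] [-0.04274233  0.33264618 -2.18721786] [ 0.10344278 -0.08935322 -0.01114545]
-173.76047528596084
[319.45135365 180.49524916]
[320.60911882 180.2863802 ]
[354.37833791 180.06605261]
[287.09158297 180.56303457]
```

View pics/w3.png

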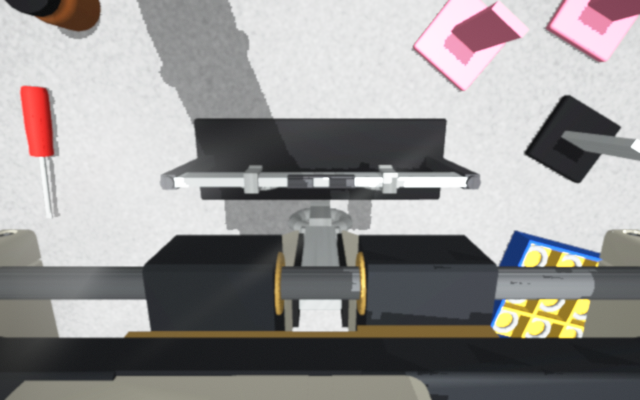

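The bar runs level in the wrist view at v≈181, clip at u≈288–356, neighbours at u≈254 and 390. Measuring precisely.

Run:
```python
from h import *
L=lambda n:[np.load(n)[k] for k in np.load(n)]
c=L("/tmp/w3.npz");g=c[0].astype(float).mean(2)
print(g[180:184,284:360].mean(0).astype(int).tolist())
pts=[]
for u in list(range(190,240,8))+list(range(268,284,4))+list(range(402,455,8)):
    col=g[165:195,u]; w=np.clip(col-110,0,None); e=np.abs(np.diff(col)); 
    k=np.where(col>130)[0]+165; pts.append((u,(k.min()+k.max())/2,len(k)))
pts=np.array(pts);print(pts[:,1:].T.tolist());f=np.polyfit(pts[:,0],pts[:,1],1);print(f,np.polyval(f,322))
a,b=[onz(c,u,np.polyval(f,u),.13) for u in(200,440)];d=a-b
print(a,b,np.degrees(np.arctan2(d[1],d[0])))
```

```text
[235, 233, 217, 163, 104, 85, 84, 84, 84, 85, 84, 84, 84, 84, 84, 84, 85, 85, 86, 88, 94, 106, 117, 126, 134, 140, 140, 135, 133, 178, 225, 237, 238, 238, 238, 239, 239, 239, 239, 240, 240, 240, 240, 236, 211, 148, 97, 86, 85, 85, 84, 84, 85, 84, 85, 85, 85, 85, 85, 85, 85, 94, 119, 136, 140, 139, 140, 140, 140, 144, 207, 253, 255, 255, 255, 255]
[[183.5, 183.5, 179.5, 179.5, 179.5, 179.5, 179.5, 181.5, 180.5, 180.5, 180.0, 179.5, 180.0, 180.0, 180.0, 180.0, 183.5, 183.5], [22.0, 22.0, 14.0, 14.0, 14.0, 14.0, 14.0, 16.0, 14.0, 14.0, 13.0, 14.0, 15.0, 15.0, 15.0, 15.0, 22.0, 22.0]]
[1.30109552e-03 1.80346950e+02] 180.765902278575
[ 0.54762147 -0.16780739  0.13      ] [0.52475352 0.0438538  0.13      ] -83.83366123478662
```

Run:
```python
from h import *
L=lambda n:[np.load(n)[k] for k in np.load(n)]
c=L("/tmp/w3.npz");g=c[0].astype(float).mean(2)
print(168,g[168:194,206:236].mean(1).astype(int).tolist())
print(168,g[168:194,295:303].mean(1).astype(int).tolist())
print(168,g[168:194,316:326].mean(1).astype(int).tolist())
t=L("/tmp/top.npz");h=t[0].astype(float).mean(2)
for u in(280,290,324,345,365,375):print(u,185,h[185:208,u].astype(int).tolist())
for x in(.5317,.5357,.5397):
  print(x,proj(c,[x,-.0615,.13]),proj(c,[x,-.0615,.105]),proj(t,[x,-.0615,.13]),proj(t,[x,-.0615,.105]))
```

```text
168 [68, 67, 67, 78, 111, 136, 146, 147, 151, 177, 215, 229, 231, 231, 231, 231, 231, 225, 181, 111, 68, 60, 59, 58, 57, 56]
168 [35, 33, 34, 54, 99, 121, 98, 67, 65, 72, 67, 73, 82, 86, 86, 84, 82, 82, 84, 79, 55, 36, 30, 30, 30, 30]
168 [40, 33, 33, 56, 107, 127, 103, 77, 97, 169, 231, 241, 240, 239, 239, 238, 238, 233, 195, 125, 64, 36, 30, 30, 30, 30]
280 185 [120, 125, 124, 112, 73, 46, 38, 39, 40, 38, 37, 67, 141, 193, 200, 183, 138, 85, 52, 38, 31, 39, 39]
290 185 [119, 121, 105, 78, 41, 33, 40, 39, 40, 49, 94, 149, 197, 202, 188, 138, 92, 58, 38, 40, 43, 42, 42]
324 185 [71, 41, 40, 38, 38, 38, 45, 75, 141, 192, 202, 172, 109, 57, 43, 32, 39, 39, 37, 43, 35, 45, 43]
345 185 [33, 36, 37, 51, 96, 139, 170, 192, 194, 176, 138, 86, 54, 36, 35, 38, 38, 39, 39, 42, 40, 40, 43]
365 185 [37, 39, 36, 56, 117, 172, 193, 185, 146, 96, 64, 37, 33, 41, 37, 38, 42, 45, 35, 39, 39, 37, 41]
375 185 [39, 36, 54, 109, 164, 193, 189, 158, 103, 66, 44, 30, 37, 36, 35, 39, 37, 36, 40, 40, 38, 35, 45]
0.5317 [321.10361198 175.88799497] [321.01725457 170.54576629] [323.41933144 196.65632391] [323.4863283  198.73047423]
0.5357 [320.60911882 180.2863802 ] [320.55847134 174.64532633] [323.45356059 194.87533841] [323.51953159 196.99841055]
0.5397 [320.11789353 184.65569862] [320.10250334 178.7197303 ] [323.48773333 193.09728792] [323.55268172 195.26912025]
```

Run:
```python
from h import *
L=lambda n:[np.load(n)[k] for k in np.load(n)]
c=L("/tmp/w1.npz");g=c[0].astype(int)
print(g[178:202,316:328].mean(2).astype(int))
print(g[176:204,300:346].mean(2).astype(int)[14].tolist())
x=np.array([.941,-.338,0]);o=np.array([.4776,.2337,.18])
for k in(-.005,0,.005):print(proj(c,o+k*x))
```

```text
[[126 126 127 126 127 126 126 126 127 126 127 128]
 [127 127 126 127 127 126 126 126 127 127 127 127]
 [127 128 128 128 127 126 126 128 127 129 129 128]
 [129 127 128 128 128 128 128 129 128 129 128 128]
 [129 128 127 128 128 127 127 128 128 128 127 127]
 [128 126 125 127 128 127 128 129 130 130 128 129]
 [166 164 161 160 160 160 160 160 161 160 159 156]
 [237 235 233 231 232 233 233 233 231 229 227 225]
 [251 250 250 250 250 251 251 251 250 250 249 249]
 [252 252 252 252 253 253 253 253 252 252 252 252]
 [252 252 252 253 253 253 253 253 252 252 253 253]
 [251 252 252 253 253 253 253 252 252 252 253 253]
 [251 252 252 253 253 252 252 252 252 253 253 253]
 [251 252 252 252 252 251 250 251 252 253 253 252]
 [247 251 251 250 249 243 239 246 251 251 250 249]
 [240 248 243 236 231 219 212 230 243 243 235 230]
 [221 229 219 205 199 196 196 206 219 216 205 201]
 [191 193 189 186 185 189 189 189 190 188 187 190]
 [153 154 155 156 160 164 165 162 161 161 163 172]
 [125 123 124 125 130 132 133 131 130 129 131 138]
 [114 112 112 113 114 114 116 115 114 113 112 116]
 [112 110 110 111 111 113 111 113 112 111 111 112]
 [109 108 109 111 112 112 112 111 111 111 112 111]
 [109 110 108 109 112 111 113 113 112 112 112 111]]
[111, 109, 110, 109, 108, 110, 111, 112, 110, 110, 109, 128, 192, 243, 251, 251, 251, 252, 252, 253, 253, 252, 252, 252, 252, 253, 253, 253, 252, 252, 251, 238, 176, 120, 106, 106, 106, 108, 110, 111, 111, 110, 109, 105, 103, 100]
[320.35124576 183.13932585]
[320.34749855 189.14418513]
[320.34378521 195.09476826]
```

```bash
python3 -m creep '[[0.0015,0,0.03,0,0,0],[0,0,0.04,0,0,0],[0,0,0.04,0,0,0],[0,0,0.04,0,0,0],[0,0,0.03,0,0,0],[0,0,0.02,0,0,0],[0,0,0.01,0,0,0],[0,0,0.01,0,0,0],[0,0,0,0,0,0],[0,0,0,0,0,0]]'
python3 -m creep '[[0,0,0.007,0,0,0],[0,0,0.007,0,0,0],[0,0,0.007,0,0,0],[0,0,0.007,0,0,0],[0,0,0.007,0,0,0],[0,0,0.007,0,0,0],[0,0,0,0,0,0],[0,0,0,0,0,0]]'
python3 - <<'E'
from h import *
s=arm.observe();print(s['joints'],s['position'],s['force'],s['ft_torque'])
c=cam("side");save("s4.png",cv2.resize(c[0][130:255,250:370],(576,600),interpolation=2))
E
```

```text
clock: 9.65
position: [0.5367, -0.0611, 0.19]
ee_rot: [-0.175, 3.136, 0.0]
force: [0.1, -0.2, -1.3]
width: 0.172
gripper_force: 30.0
clock: 10.32
position: [0.5364, -0.0612, 0.1727]
ee_rot: [0.176, -3.136, -0.0]
force: [-0.4, -0.3, -1.1]
width: 0.171
gripper_force: 30.0
[ 0.78748438  0.61626735 -1.14527902  1.7894644   0.61500246  1.14868518
  1.1244396 ] [ 0.53636108 -0.06121418  0.17265886] [-0.36809743 -0.32858894 -1.08263974] [ 0.14728157 -0.14615304  0.02267437]
```

View pics/s4.png

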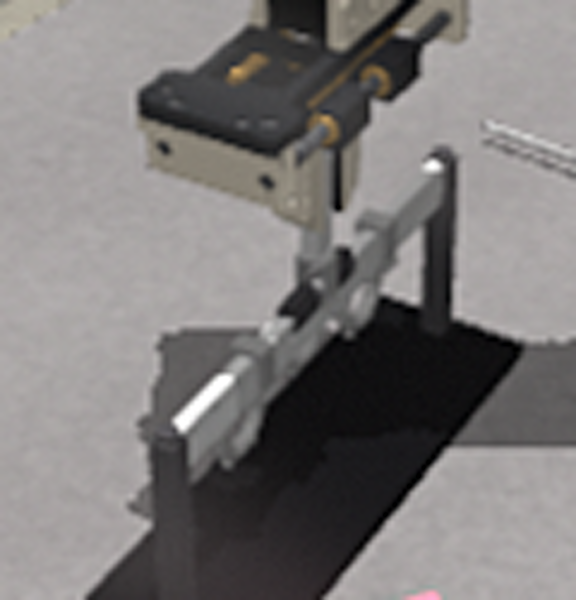

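The hook straddles the bar, with both neighbours undisturbed. Lowering slowly to the lip height.

```bash
python3 -m creep '[[0,0,0.004,0,0,0],[0,0,0.004,0,0,0],[0,0,0.004,0,0,0],[0,0,0.004,0,0,0],[0,0,0.003,0,0,0],[0,0,0.002,0,0,0],[0,0,0,0,0,0],[0,0,0,0,0,0]]'
python3 -m creep '[[0,0,0.0015,0,0,0],[0,0,0.0015,0,0,0],[0,0,0.0015,0,0,0],[0,0,0,0,0,0],[0,0,0,0,0,0]]'
```

```text
clock: 11.03
position: [0.5364, -0.0612, 0.1644]
ee_rot: [0.176, -3.137, -0.0]
force: [-0.0, 0.7, -1.3]
width: 0.17
gripper_force: 30.0
clock: 11.45
position: [0.5364, -0.0612, 0.1626]
ee_rot: [0.176, -3.137, -0.0]
force: [-0.3, 0.2, -2.1]
width: 0.171
gripper_force: 30.0
```

```bash
python3 -m creep '[[0,0,0.0015,0,0,0],[0,0,0.0015,0,0,0],[0,0,0,0,0,0],[0,0,0,0,0,0]]'
python3 -m creep '[[0,0,0.0015,0,0,0],[0,0,0.0015,0,0,0],[0,0,0,0,0,0],[0,0,0,0,0,0]]'
```

```text
clock: 11.78
position: [0.5364, -0.0611, 0.1614]
ee_rot: [0.176, -3.137, -0.0]
force: [0.2, 1.1, -2.1]
width: 0.174
gripper_force: 30.0
clock: 12.12
position: [0.5364, -0.0612, 0.1602]
ee_rot: [0.176, -3.137, -0.0]
force: [-0.4, 0.6, -1.7]
width: 0.174
gripper_force: 30.0
```

```bash
python3 -m creep '[[0,0,0.0015,0,0,0],[0,0,0.0015,0,0,0],[0,0,0.001,0,0,0],[0,0,0,0,0,0],[0,0,0,0,0,0]]'
python3 -m creep '[[0,0,0.001,0,0,0],[0,0,0.001,0,0,0],[0,0,0,0,0,0],[0,0,0,0,0,0]]'
```

```text
clock: 12.53
position: [0.5367, -0.0611, 0.1593]
ee_rot: [-0.175, 3.136, -0.001]
force: [-2.9, 0.2, 6.7]
width: 0.167
gripper_force: 30.0
clock: 12.87
position: [0.5368, -0.0611, 0.159]
ee_rot: [-0.175, 3.136, -0.001]
force: [-4.0, -1.1, 12.4]
width: 0.172
gripper_force: 30.0
```

Contact at about z=.1595. I'll back off to a light load, then nudge along the bar to tell notch from lip.

```bash
python3 -m creep '[[0,0,-0.001,0,0,0],[0,0,-0.001,0,0,0],[0,0,0,0,0,0],[0,0,0,0,0,0]]'
python3 -m creep '[[0,0.002,0,0,0,0],[0,0.002,0,0,0,0],[0,0,0,0,0,0],[0,0,0,0,0,0]]'
python3 -m creep '[[0,-0.002,0,0,0,0],[0,-0.002,0,0,0,0],[0,-0.002,0,0,0,0],[0,-0.002,0,0,0,0],[0,0,0,0,0,0],[0,0,0,0,0,0]]'
```

```text
clock: 13.2
position: [0.5367, -0.0611, 0.1593]
ee_rot: [-0.175, 3.136, -0.001]
force: [-2.5, 0.4, 7.3]
width: 0.173
gripper_force: 30.0
clock: 13.53
position: [0.5366, -0.0608, 0.1593]
ee_rot: [-0.174, 3.136, -0.004]
force: [-1.9, -3.6, 7.4]
width: 0.175
gripper_force: 30.0
clock: 14.03
position: [0.5367, -0.0613, 0.1593]
ee_rot: [-0.177, 3.136, 0.002]
force: [-3.1, 4.2, 5.8]
width: 0.17
gripper_force: 30.0
```

```bash
python3 -m creep '[[0,0.002,-0.001,0,0,0],[0,0.002,-0.0005,0,0,0],[0,0,0,0,0,0],[0,0,0,0,0,0]]'
python3 -m creep '[[0,0.002,0,0,0,0],[0,0.002,0,0,0,0],[0,0.001,0,0,0,0],[0,0,0,0,0,0],[0,0,0,0,0,0]]'
python3 -m creep '[[0,-0.002,0,0,0,0],[0,-0.002,0,0,0,0],[0,-0.002,0,0,0,0],[0,-0.002,0,0,0,0],[0,-0.002,0,0,0,0],[0,0,0,0,0,0],[0,0,0,0,0,0]]'
python3 - <<'E'
from h import *
s=arm.observe();print(s['position'],s['force'],s['ft_torque'])
c=cam("side");np.savez("/tmp/s5",*c);save("s5.png",cv2.resize(c[0][160:220,290:350],(600,600),interpolation=2))
E
```

```text
clock: 14.37
position: [0.5366, -0.0611, 0.1594]
ee_rot: [-0.176, 3.136, -0.0]
force: [-1.7, 2.2, 3.5]
width: 0.172
gripper_force: 30.0
clock: 14.78
position: [0.5366, -0.0607, 0.1593]
ee_rot: [-0.174, 3.137, -0.003]
force: [-0.5, -3.3, 5.8]
width: 0.174
gripper_force: 30.0
clock: 15.37
position: [0.5366, -0.0613, 0.1594]
ee_rot: [-0.178, 3.136, 0.004]
force: [-2.0, 6.4, 3.7]
width: 0.173
gripper_force: 30.0
[ 0.53663472 -0.06133962  0.15941208] [-1.95539794  6.41771109  3.74204525] [1.56008735 0.23001225 0.01795978]
```

View pics/s5.png

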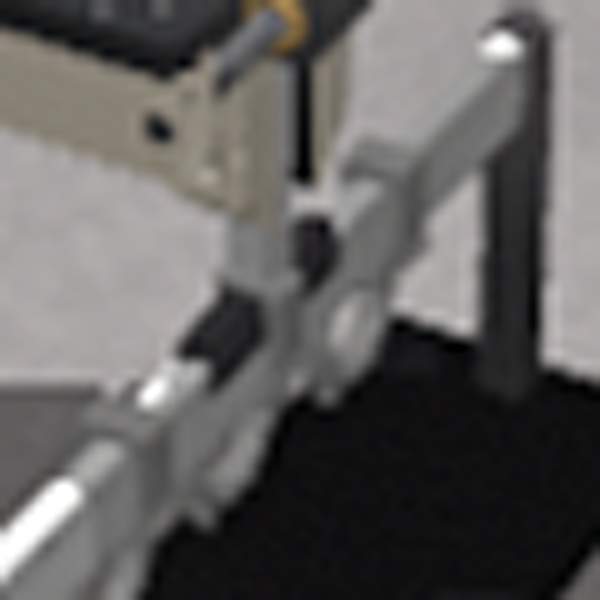

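The hook sits between both lips, and the side force exceeds what friction could give, so it is in the notch. Seating depth is unclear, so I'll unload, centre it, relieve the x force and lower again.

```bash
python3 -m creep '[[0,0.0025,-0.0015,0,0,0],[0.0015,0.0025,-0.0015,0,0,0],[0,0,0,0,0,0],[0,0,0,0,0,0]]'
python3 -m creep '[[0,0.002,0,0,0,0],[0,0,0,0,0,0],[0,0,0,0,0,0]]'
python3 -m creep '[[0,0.002,0,0,0,0],[0,0,0,0,0,0],[0,0,0,0,0,0]]'
python3 -m creep '[[0,-0.004,0,0,0,0],[0,-0.002,0,0,0,0],[0,0,0,0,0,0],[0,0,0,0,0,0]]'
python3 -m creep '[[0,-0.002,0,0,0,0],[0,0,0,0,0,0],[0,0,0,0,0,0]]'
```

```text
clock: 15.75
position: [0.5356, -0.0613, 0.1601]
ee_rot: [0.176, -3.136, -0.0]
force: [-0.3, 2.3, -2.3]
width: 0.174
gripper_force: 30.0
clock: 16.0
position: [0.5357, -0.061, 0.1603]
ee_rot: [0.175, -3.136, 0.001]
force: [-0.5, 0.3, -1.6]
width: 0.174
gripper_force: 30.0
clock: 16.25
position: [0.5357, -0.0598, 0.1604]
ee_rot: [0.175, -3.137, 0.0]
force: [-0.0, -0.3, -1.6]
width: 0.167
gripper_force: 30.0
clock: 16.58
position: [0.5359, -0.0614, 0.1605]
ee_rot: [-0.176, 3.137, 0.001]
force: [-0.8, 4.2, -1.3]
width: 0.169
gripper_force: 30.0
clock: 16.83
position: [0.5359, -0.0615, 0.1605]
ee_rot: [-0.177, 3.136, 0.003]
force: [-0.5, 5.8, -1.7]
width: 0.175
gripper_force: 30.0
```

```bash
python3 -m creep '[[0,0.0035,0,0,0,0],[0,0.002,0,0,0,0],[0,0,0,0,0,0],[0,0,0,0,0,0]]'
python3 -m creep '[[0,0,0.001,0,0,0],[0,0,0.001,0,0,0],[0,0,0,0,0,0],[0,0,0,0,0,0]]'
python3 -m creep '[[0,0,0.001,0,0,0],[0,0,0.001,0,0,0],[0,0,0,0,0,0],[0,0,0,0,0,0]]'
```

```text
clock: 17.17
position: [0.5358, -0.0612, 0.1604]
ee_rot: [0.175, -3.137, 0.001]
force: [-0.3, -0.6, -2.0]
width: 0.169
gripper_force: 30.0
clock: 17.5
position: [0.5358, -0.061, 0.1596]
ee_rot: [0.175, -3.137, 0.001]
force: [0.6, -0.6, -1.3]
width: 0.176
gripper_force: 30.0
clock: 17.83
position: [0.5359, -0.0609, 0.1593]
ee_rot: [-0.175, 3.136, -0.001]
force: [-1.5, -0.8, 5.7]
width: 0.173
gripper_force: 30.0
```

Firm flat stop at .1594 with no side force. I'll compare it with the height of contact on a lip, which should be 6 mm higher if this is home.

```bash
python3 -m creep '[[0,0,-0.007,0,0,0],[0,0,-0.008,0,0,0],[0,0,-0.007,0,0,0],[0,0.007,0,0,0,0],[0,0.008,0,0,0,0],[0,0,0,0,0,0],[0,0,0,0,0,0],[0,0,0,0,0,0]]'
python3 -m creep '[[0,0,0.0015,0,0,0],[0,0,0.0015,0,0,0],[0,0,0,0,0,0],[0,0,0,0,0,0]]'
python3 -m creep '[[0,0,0.0015,0,0,0],[0,0,0.001,0,0,0],[0,0,0,0,0,0],[0,0,0,0,0,0]]'
python3 -m creep '[[0,0,0.001,0,0,0],[0,0,0.001,0,0,0],[0,0,0,0,0,0],[0,0,0,0,0,0]]'
```

```text
clock: 18.5
position: [0.535, -0.0547, 0.1675]
ee_rot: [0.176, -3.136, 0.0]
force: [0.0, -0.2, -1.9]
width: 0.174
gripper_force: 30.0
clock: 18.83
position: [0.5351, -0.0548, 0.1664]
ee_rot: [0.175, -3.137, 0.0]
force: [0.6, 0.8, -1.8]
width: 0.171
gripper_force: 30.0
clock: 19.17
position: [0.5351, -0.0547, 0.1654]
ee_rot: [0.176, -3.137, 0.0]
force: [0.9, -0.8, -1.5]
width: 0.175
gripper_force: 30.0
clock: 19.5
position: [0.5351, -0.0547, 0.1646]
ee_rot: [-0.176, 3.137, -0.0]
force: [0.3, 0.1, -2.1]
width: 0.171
gripper_force: 30.0
```

```bash
python3 -m creep '[[0,0,0.001,0,0,0],[0,0,0.0005,0,0,0],[0,0,0,0,0,0],[0,0,0,0,0,0]]'
python3 -m creep '[[0,0,0.001,0,0,0],[0,0,0.0005,0,0,0],[0,0,0,0,0,0],[0,0,0,0,0,0]]'
python3 -m creep '[[0,0,0.001,0,0,0],[0,0,0.0005,0,0,0],[0,0,0,0,0,0],[0,0,0,0,0,0]]'
```

```text
clock: 19.83
position: [0.5351, -0.0547, 0.164]
ee_rot: [0.176, -3.137, 0.0]
force: [-0.3, -0.3, -1.3]
width: 0.17
gripper_force: 30.0
clock: 20.17
position: [0.5352, -0.0547, 0.1636]
ee_rot: [-0.176, 3.136, -0.0]
force: [-0.2, -1.0, 1.1]
width: 0.171
gripper_force: 30.0
clock: 20.5
position: [0.5353, -0.0547, 0.1634]
ee_rot: [-0.175, 3.136, -0.001]
force: [-2.5, -0.6, 7.1]
width: 0.172
gripper_force: 30.0
```

Lip contact is at .1637, only 4.2 mm above the stop, so it is not yet home (home ≈ .1577). Going back a little further to +y in the notch and lowering again.

```bash
python3 -m creep '[[0,0,-0.006,0,0,0],[0,-0.007,0,0,0,0],[0,-0.0063,0,0,0,0],[0,0,0,0,0,0],[0,0,0.005,0,0,0],[0,0,0.005,0,0,0],[0,0,0,0,0,0],[0,0,0,0,0,0]]'
python3 -m creep '[[0,0,0.002,0,0,0],[0,0,0.002,0,0,0],[0,0,0,0,0,0],[0,0,0,0,0,0]]'
python3 -m creep '[[0,0,0.0015,0,0,0],[0,0,0.0015,0,0,0],[0,0,0,0,0,0],[0,0,0,0,0,0]]'
python3 - <<'E'
from h import *
L=lambda n:[np.load(n)[k] for k in np.load(n)]
s=L("/tmp/s2.npz");o=np.array([.478,.234,.2303])
x=np.array([.941,-.338,0]);y=np.array([.338,.941,0])
for z in(0,.004,.01,.02):print(z,proj(s,o+[0,0,z]), [np.round(proj(s,o+a*x+b*y+[0,0,z])[0],1) for a in(-.005,.005) for b in(-.008,.008)])
g=s[0].astype(int).mean(2)
for v in range(210,245): print(v,g[v,228:256].astype(int).tolist())
E
```

```text
clock: 21.17
position: [0.5356, -0.0599, 0.161]
ee_rot: [0.176, -3.136, -0.0]
force: [-0.6, 0.5, -1.4]
width: 0.172
gripper_force: 30.0
clock: 21.5
position: [0.5357, -0.06, 0.1597]
ee_rot: [-0.176, 3.137, -0.0]
force: [-0.3, -0.5, -0.6]
width: 0.17
gripper_force: 30.0
clock: 21.83
position: [0.5359, -0.0599, 0.1592]
ee_rot: [-0.176, 3.136, -0.001]
force: [-2.2, -0.6, 9.0]
width: 0.176
gripper_force: 30.0
0 [242.93985195 235.0343876 ] [np.float64(248.2), np.float64(240.1), np.float64(245.7), np.float64(237.7)]
0.004 [242.70625791 233.38541084] [np.float64(248.0), np.float64(239.9), np.float64(245.5), np.float64(237.4)]
0.01 [242.35317775 230.89296303] [np.float64(247.7), np.float64(239.5), np.float64(245.2), np.float64(237.1)]
0.02 [241.75742901 226.68747986] [np.float64(247.1), np.float64(238.9), np.float64(244.6), np.float64(236.4)]
210 [124, 139, 145, 142, 140, 141, 143, 127, 81, 109, 141, 139, 138, 136, 137, 143, 115, 60, 45, 109, 144, 139, 138, 138, 137, 139, 135, 142]
211 [144, 141, 140, 140, 138, 139, 140, 137, 90, 108, 142, 140, 139, 136, 137, 142, 123, 74, 46, 96, 135, 140, 
[... 4065 characters left out ...]
3, 175, 177, 176, 175, 178, 184, 160, 117, 103, 105, 106, 107, 110, 112, 110, 105, 123, 166, 181, 176, 173, 171, 172, 171]
241 [173, 173, 172, 173, 179, 181, 175, 176, 178, 181, 166, 122, 100, 105, 107, 105, 109, 112, 111, 107, 114, 133, 151, 168, 177, 174, 172, 171]
242 [175, 177, 175, 176, 180, 177, 175, 177, 176, 178, 175, 136, 99, 106, 106, 104, 108, 111, 110, 108, 106, 110, 123, 143, 170, 179, 175, 175]
243 [177, 175, 176, 176, 179, 176, 179, 170, 162, 180, 173, 123, 96, 108, 106, 104, 107, 111, 110, 108, 107, 112, 117, 111, 137, 170, 176, 176]
244 [179, 179, 176, 176, 174, 178, 184, 153, 130, 154, 147, 121, 108, 106, 104, 104, 106, 109, 110, 107, 108, 108, 107, 101, 104, 132, 162, 174]
```

```bash
python3 -m creep '[[0,0,-0.0013,0,0,0],[0,0,0,0,0,0],[0,-0.0005,0,0,0,0],[0,-0.0005,0,0,0,0],[0,0,0,0,0,0]]'
python3 -m creep '[[0,-0.0005,0,0,0,0],[0,-0.0005,0,0,0,0],[0,0,0,0,0,0]]'
python3 -m creep '[[0,-0.0005,0,0,0,0],[0,-0.0005,0,0,0,0],[0,0,0,0,0,0]]'
python3 -m creep '[[0,-0.0005,0,0,0,0],[0,-0.0005,0,0,0,0],[0,0,0,0,0,0]]'
python3 -m creep '[[0,-0.0005,0,0,0,0],[0,-0.0005,0,0,0,0],[0,0,0,0,0,0]]'
```

```text
clock: 22.25
position: [0.5359, -0.06, 0.1594]
ee_rot: [-0.176, 3.136, 0.0]
force: [-1.7, 1.2, 6.1]
width: 0.173
gripper_force: 30.0
clock: 22.5
position: [0.5359, -0.0601, 0.1593]
ee_rot: [-0.176, 3.136, 0.001]
force: [-2.5, 1.6, 5.4]
width: 0.175
gripper_force: 30.0
clock: 22.75
position: [0.5359, -0.0602, 0.1594]
ee_rot: [-0.177, 3.136, 0.002]
force: [-3.3, 2.2, 5.2]
width: 0.172
gripper_force: 30.0
clock: 23.0
position: [0.5359, -0.0603, 0.1594]
ee_rot: [-0.177, 3.136, 0.002]
force: [-2.0, 3.4, 5.8]
width: 0.172
gripper_force: 30.0
clock: 23.25
position: [0.5362, -0.0608, 0.1594]
ee_rot: [-0.177, 3.136, 0.002]
force: [-1.3, 3.9, 5.6]
width: 0.174
gripper_force: 30.0
```

```bash
python3 -m creep '[[0,0.0035,-0.003,0,0,0],[-0.002,0,0,0,0,0],[-0.002,0,0,0,0,0],[0,0,0,0,0,0],[0,0,0,0,0,0]]'
python3 -m creep '[[0,0,0.002,0,0,0],[0,0,0.002,0,0,0],[0,0,0,0,0,0],[0,0,0,0,0,0]]'
python3 -m creep '[[0,0,-0.004,0,0,0],[0.004,0,0,0,0,0],[0.004,0,0,0,0,0],[0,0,0,0,0,0],[0,0,0,0,0,0]]'
python3 -m creep '[[0,0,0.002,0,0,0],[0,0,0.002,0,0,0],[0,0,0,0,0,0],[0,0,0,0,0,0]]'
```

```text
clock: 23.67
position: [0.5373, -0.0608, 0.1599]
ee_rot: [0.175, -3.136, 0.0]
force: [-0.1, -0.8, -2.3]
width: 0.17
gripper_force: 30.0
clock: 24.0
position: [0.5376, -0.0606, 0.1593]
ee_rot: [-0.175, 3.136, -0.001]
force: [-2.9, -1.2, 7.2]
width: 0.174
gripper_force: 30.0
clock: 24.42
position: [0.5342, -0.0608, 0.1601]
ee_rot: [-0.176, 3.137, 0.0]
force: [0.7, 0.8, -1.6]
width: 0.172
gripper_force: 30.0
clock: 24.75
position: [0.5343, -0.0607, 0.1592]
ee_rot: [-0.176, 3.136, -0.001]
force: [-2.4, -0.7, 7.2]
width: 0.171
gripper_force: 30.0
```

The stop is flat and independent of x and y. It also matches the given sizes: the 16 mm wide stem shoulder, 4 mm above the hook's underside, bears on the 6 mm lips either side of the 13.5 mm notch. That makes this as deep as the hook can go. Centring, unloading, then releasing.

```bash
python3 -m creep '[[-0.0025,0.0005,-0.0015,0,0,0],[-0.002,0,-0.0005,0,0,0],[0,0,0,0,0,0],[0,0,0,0,0,0],[0,0,0,0,0,0]]'
python3 -m creep '[[0,0,0,0,0,0],[0,0,0,0,0,0]]' - 5
python3 - <<'E'
from h import *
for n in("side","top"):
    c=cam(n);np.savez("/tmp/%s6"%n,*c)
s=arm.observe();print(s['position'],s['force'])
E
```

```text
clock: 25.17
position: [0.5359, -0.0604, 0.1594]
ee_rot: [0.176, -3.137, 0.0]
force: [-2.4, -0.6, 4.4]
width: 0.17
gripper_force: 30.0
clock: 25.33
position: [0.5361, -0.0603, 0.1594]
ee_rot: [-0.176, 3.136, 0.0]
force: [-1.3, 0.3, 3.4]
width: 0.18
gripper_force: 5.0
[ 0.53606303 -0.06029408  0.15938805] [-0.3864156 -1.0496578  3.7127077]
```

```bash
python3 -m creep '[[0,0,-0.001,0,0,0],[0,0,0,0,0,0],[0,0,0,0,0,0]]'
python3 -m creep '[[0,0,0,0,0,0],[0,0,0,0,0,0],[0,0,0,0,0,0],[0,0,0,0,0,0],[0,0,0,0,0,0],[0,0,0,0,0,0]]' 0
python3 - <<'E'
from h import *
c=cam("side");np.savez("/tmp/side7",*c)
g6=np.load("/tmp/side6.npz");f6=g6[g6.files[0]].astype(int)
d=np.abs(c[0].astype(int)-f6).mean(2);ys,xs=np.where(d>25);print(len(ys),ys.min(),ys.max(),xs.min(),xs.max()) if len(ys) else 0
P=np.array([.5365,-.0605,.13]);print(proj(c,P),proj(c,P-[0,0,.024]))
# hook region vertical shift estimate below the fingers
a=f6.mean(2).astype(np.float32)[184:200,308:326];b=c[0].mean(2).astype(np.float32)[184:200,308:326]
print(cv2.phaseCorrelate(a,b,cv2.createHanningWindow((18,16),cv2.CV_32F)))
E
```

```text
clock: 25.68
position: [0.536, -0.0604, 0.1596]
ee_rot: [-0.176, 3.137, 0.0]
force: [-0.0, 0.6, -1.5]
width: 0.174
gripper_force: 5.0
clock: 26.18
position: [0.536, -0.0604, 0.1598]
ee_rot: [-0.176, 3.137, -0.0]
force: [-0.1, -0.0, 0.5]
width: 0.494
gripper_force: 0.0
486 0 309 279 598
[315.46517482 189.2295502 ] [315.51774203 197.08228225]
((-0.06616258319216328, 0.05136287799252681), 1.0404223716921277)
```

```bash
python3 -m creep '[[0,0,-0.015,0,0,0],[0,0,-0.03,0,0,0],[0,0,-0.05,0,0,0],[0,0,-0.06,0,0,0],[0,0,-0.06,0,0,0],[0,0,-0.06,0,0,0],[0,0,-0.04,0,0,0],[0,0,0,0,0,0],[0,0,0,0,0,0]]'
python3 - <<'E'
from h import *
s=arm.observe();print(s['joints'],s['position'],s['force'])
c=cam("wrist");np.savez("/tmp/w8",*c);g=c[0].astype(int).mean(2)
t=cam("side");np.savez("/tmp/side8",*t);h=t[0].astype(int).mean(2)
xr=np.array([.994,.108,0]);yr=np.array([-.108,.994,0]);o=np.array([.5365,-.0605,.13])
print("pred stem top wrist z.20/.202",proj(c,o+[0,0,.07]),proj(c,o+[0,0,.072]))
print("side stem top home/2mm",proj(t,o+[0,0,.07]),proj(t,o+[0,0,.072]),[np.round(proj(t,o+[0,0,.07]+a*xr+b*yr),1).tolist() for a in(-.005,.005) for b in(-.008,.008)])
for v in range(156,178): print(v,h[v,300:328].astype(int).tolist())
p=proj(c,o+[0,0,.07]).astype(int)
print(p);print(g[p[1]-14:p[1]+16,p[0]].astype(int).tolist(),g[p[1]+1,p[0]-20:p[0]+20].astype(int).tolist())
E
```

```text
clock: 26.98
position: [0.5364, -0.06, 0.2873]
ee_rot: [-0.176, 3.134, -0.001]
force: [-0.0, -1.2, -0.6]
width: 0.502
gripper_force: 0.0
[ 0.82977765  0.49822835 -1.19588725  1.62955888  0.47560943  1.34054589
  1.24689771] [ 0.53644617 -0.06004868  0.28734995] [-0.01701216 -1.1545316  -0.59671527]
pred stem top wrist z.20/.202 [320.62016007 200.11972249] [320.6233841  200.87896209]
side stem top home/2mm [315.30335229 165.05575354] [315.29853219 164.33570468] [[318.9, 164.0], [315.4, 167.3], [315.2, 162.8], [311.7, 166.1]]
156 [165, 167, 165, 164, 165, 164, 161, 163, 163, 163, 164, 166, 165, 165, 166, 166, 167, 165, 165, 164, 165, 166, 167, 164, 165, 163, 164, 165]
157 [163, 165, 166, 166, 165, 163, 164, 166, 162, 163, 163, 164, 166, 165, 167, 168, 165, 164, 165, 167, 166, 163, 163, 165, 163, 165, 165, 165]
158 [166, 166, 167, 167, 165, 163, 163, 163, 163, 164, 165, 166, 165, 164, 165, 165, 165, 163, 165, 165, 166, 164, 164, 164, 165, 164, 164, 163]
159 [164, 165, 169, 168, 165, 164, 163, 163, 165, 166, 166, 168, 167, 165, 163, 164, 166, 166, 165, 164, 164, 164, 164, 164, 162, 163, 
[... 2277 characters left out ...]
7, 136, 160, 167, 165, 167, 164, 139, 118, 119, 118]
176 [162, 163, 164, 163, 163, 166, 167, 169, 166, 163, 166, 158, 133, 119, 122, 120, 125, 125, 136, 162, 170, 169, 173, 154, 111, 96, 101, 110]
177 [164, 162, 162, 162, 165, 165, 164, 164, 165, 164, 167, 154, 129, 119, 121, 126, 129, 125, 135, 160, 169, 170, 170, 148, 98, 93, 102, 96]
[320 200]
[168, 168, 166, 167, 168, 165, 155, 146, 146, 153, 185, 223, 235, 237, 236, 235, 234, 234, 233, 233, 234, 234, 228, 192, 159, 149, 148, 148, 148, 149] [150, 148, 149, 150, 148, 149, 150, 151, 158, 197, 228, 233, 232, 232, 232, 235, 236, 236, 236, 236, 235, 235, 234, 235, 238, 243, 246, 245, 240, 232, 209, 174, 155, 150, 150, 150, 149, 149, 149, 162]
```

Run:
```python
from h import *
L=lambda n:[np.load(n)[k] for k in np.load(n)]
a,b=[L(n)[0].mean(2).astype(np.float32) for n in("/tmp/side.npz","/tmp/side8.npz")]
for n,(x,y,w,h) in dict(L=(290,196,18,34),R=(322,168,14,32)).items():
    p,q=a[y:y+h,x:x+w],b[y:y+h,x:x+w];print(n,np.abs(p-q).mean(),cv2.phaseCorrelate(p,q,cv2.createHanningWindow((w,h),cv2.CV_32F)))
print(arm.sign_off())
```

```text
L 24.25109 ((-0.47217560343884024, 0.6907817813089707), 1.035660531785753)
R 16.920387 ((0.6166730927354704, -0.4158011459519422), 0.8658782064914703)
the job is handed in; nothing more can be done
None
```

I hung the hanger in the clip's notch, ring on the neighbours' side, let go and handed the job in, but by my measurements its hook sits about 2 mm short of fully home. It dropped about 4 mm of the 6 mm, and the 16 mm stem shoulder appears to rest on the lips of the 13.5 mm notch. The press on the rack peaked at about 14 N. My last check of the neighbours was inconclusive: their image patches shifted under 1 pixel each (about 2 mm), and I did not re-check the tray, jar or screwdriver.

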